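# Slide the safety valves home in the sloped parts rack

### The arm

A 6-joint arm with a two-finger parallel gripper is mounted at the origin on the work surface. World frame = base frame: x ahead of the robot, y to its left, z up, the work surface at z = 0. Lengths are in m, angles in rad, forces in N, time in s.
With the tool pointing down it reaches from about 0.35 to 0.725 m from the base axis. Payload 4.3 kg.
Tool frame: the origin (TCP) lies on the centre line of the jaws, within the pads' length; the fingertips stand 25 mm ahead of it and the grasp point (between the pads) lies 6 mm ahead of it; z points along the fingers, y is the line along which they close (so a half turn about z gives the same grasp; the last joint's range is limited). The gripper opens to 85 mm and grips with 20 to 120 N. Pads are 22 mm wide; open, the fingers measure 114 mm over their backs; the gripper's body (76 mm by 85 mm) begins 54 mm behind the grasp point. The pads swing forward as they close: fully open they stand 13 mm farther back than shut.
Start: joints at [-1.399, 0.377, 0.081, 1.274, 0, 1.46], TCP at [0.16, -0.552, 0.256] pointing down, gripper open.
Joint ranges: [-2.72, 2.72], [-0.84, 1.66], [-1.02, 1.22], [-1.77, 2.12], [-1.37, 1.28], [-3.14, 3.14]. Speed limits (rad/s): [2.57, 2.57, 3.14, 3.14, 3.14, 3.14].

### API

Orientations are given as [roll, pitch, yaw] about the fixed x, y, z axes, in that order (R = Rz(yaw) Ry(pitch) Rx(roll)).
In Python, from workcell import * gives the robot as it stands. The module is installed in compiled form; this text tells all that it offers.
- The arm moves only by the shell command python3 -m handwheel 'ROWS' [OPENING] [FORCE]. ROWS is JSON, a list of rows, each a list of 6 numbers: the shift along the tool's x, y, z each as a share of 500 mm, from -1 to 1, then the turn, a rotation vector about the tool's x, y, z each as a share of 90 degrees, from -1 to 1. A call has 1 to 5 rows; each row shifts and turns the commanded pose from where the row before left it, along the tool's axes as they then stand; what a row does not reach is not made up. A row lasts 1/12 s, in which the tool goes at most 41.7 mm and 7.16 degrees, less where a joint would pass 70% of its speed; a pose out of reach is approached as far as the arm can. A call with a number of a shift or a turn outside -1 to 1 is refused whole. A call with a gripper value outside its range is refused whole. OPENING is the opening, from -1 (shut) to 1 (fully open), so that 0 is half open, set as the call begins (- or left out, the last holds). The fingers move at their own pace and stop on an object; FORCE is the grip in N (left out, the last holds). Time passes only in rows, so rows that do not move let the fingers close. It gives the time, the measured TCP pose, the force, the opening and the grip force at its end, in the units of the state.
- get_state(): the state, without advancing time (a new reading comes with each control period).
- get_image(name): name is "scene" or "top" or "wrist"; returns the picture (480x640x3 uint8, red, green, blue); there is no depth.
- camera_params(name): a dict with "camera_matrix" (3x3 intrinsics, pixels), "R" (3x3) and "t" (3): a world point X has camera coordinates R X + t; the wrist camera has in their place "mount" (4x4, takes a point from camera to tool coordinates, whose origin is the TCP and whose axes are the flange's). Camera axes: x right, y down, z forward; pixel columns grow to the right and rows downward; lengths in m; the calibration is good to about 2 mm. A picture is of the moment at which its call begins: read the wrist's pose just before it. camera_params takes no time and is no camera call.
- close_job(): hands the job in; it is judged then, once.
Trained networks look in the newest picture that a camera, given by its name, has taken for a name from the list of things; names that differ only in an ending like _2 or _b are one class to them, and where a whole thing is asked for, a point or a joint stands for the part that bears it (a point fixed in the world has none). Each returns a list of dicts, best first, with "conf" (0 to 1); they miss things now and then, are a little off and sometimes report something else, mostly with a low value. They report only what shows in the picture. A call takes as long as a camera call. They do not tell look-alikes from the thing itself.
- search_frame(label, camera): "rect" ([left, top, width, height] in pixels, round what is visible of it).
- regions_of(label, camera): "pixels" (480x640 bool, what is visible of it) and "rect" ([left, top, width, height] in pixels, round what is visible of it).
The state is a dict: "time_s": time; "joint_positions": joint angles; "qvel": joint speeds; "joint_torque": joint torques, N m; "tool_pos": TCP position; "ee_rot": TCP orientation; "contact_force": force on the tool from outside, world axes, zero at the start; "torque": the same for the moment, N m; "opening": finger opening in m; "grip_force": force on a finger pad.
Only numpy, scipy, OpenCV 4.12 (cv2) and the standard library are available. Lean on these libraries where they do the work, as an engineer would, in place of code of your own. Each camera call takes 0.05 s, during which the arm holds its last target. There are 200 camera calls.

### The job

First lift the green boiler end cap out of the sloped parts rack and leave it lying flat, boss up, wholly on the round black rubber mat. Then put the two copper safety valves on the rack, lying lengthwise down the slope (either end first), and slide them down under the brass rod, one in each bay, until each rests square against the back stop. Leave the blued flywheel and the brass cylinder where they are.

Things in the scene. Friction and masses are not known exactly. Their poses are not given: they have to be found in the camera images.
- rack: Fixed sloped rack, walnut with a grey bed. Origin: centre of the sloped bed's top face, 42 mm above the desk. x runs down the slope (0.21 rad, falling away from the robot), y across to the left, z is the bed's normal. Bed 200 long, from an open upper edge at x -100 to the back stop at x +100; 180 wide between side rims 8 high, 6 thick. Friction holds parts on the slope: they must be pushed down.
- rack_stop (a point): Mid-width foot of the back stop's flat face, where it meets the bed, 100 mm down the slope from the rack's origin; axes as the rack. The stop rises 30 mm above the bed, across its full width. A rib 6 mm wide, 8 high, runs on the centre line from the stop 70 mm up the slope and makes two bays 87 mm wide, centres at y +-46.5 mm.
- rack_rod (a point): Middle of the brass keeper rod, 6 mm thick, which crosses both bays 30 mm up the slope from the stop, on a post 8 mm thick at each side rim (y +-93). Its underside is 44 mm above the bed: a valve passes under it, a gripper holding one does not. Axes as the rack.
- valve_a_center (a point): Copper safety valve lying on its side, loose, 60 mm long (x), 30 wide (y), 30 high (z) at its square end flanges (8 mm thick); the body between them is 26 mm wide and 26 high; a brass screw 10 mm across stands 3 mm above the flanges' top at mid-length. 0.15-0.3 kg. Point: its centre, 15 mm above its underside. x along its length.
- valve_b_center (a point): The second copper safety valve, just like the first. Point: its centre, 15 mm above its underside. x along its length.
- cap_grip (a point): Green boiler end cap, loose, starting on the rack's bed: disc 60 mm across and 10 thick with a central round boss 22 mm across rising 28 mm above the disc (38 overall). 0.25 kg. Point: in the boss on the axis, 24 mm above the disc's underside (14 above its upper face). z along the boss.
- mat_center (a point): Round black rubber mat fixed on the desk, 130 mm across, 3 mm thick. Point: centre of its upper face.
- flywheel: Bystander: blued steel flywheel lying flat, loose, 76 mm across, 16 mm high. Origin: centre of its underside.
- cylinder: Bystander: brass oscillating cylinder on its block, loose, about 85 mm long (x, piston rod to +x), 32 wide, 41 high. Origin: centre of its block's underside.
Not all that is in view belongs to the job. Leave any blue, pink or turquoise look-alike of the part that bears valve_a_center alone.

How it is judged:
On the way, in this order (a step that is already met when the one before it is completed fails the run):
1. the end cap lies flat on the mat, let go (horizontal distance between cap_grip and mat_center below 0.037 m and height (world z) of cap_grip between 0.021 and 0.033 m and angle between cap_grip's own z axis and vertical below 0.12 rad and contact force between the fingers and cap below 0.1 N), for 0.3 s.
2. one valve rests against the back stop in a bay, with the cap on the mat (horizontal distance between cap_grip and mat_center below 0.037 m and height (world z) of cap_grip between 0.021 and 0.033 m and angle between cap_grip's own z axis and vertical below 0.12 rad and ((y of valve_a_center in the frame of rack between 0.012 and 0.08 m and x of valve_a_center in the frame of rack above 0.066 m and z of valve_a_center in the frame of rack between 0.008 and 0.022 m and angle between the x axis of valve_a_center and the x axis of rack, either way round below 0.14 rad) or (y of valve_a_center in the frame of rack between -0.08 and -0.012 m and x of valve_a_center in the frame of rack above 0.066 m and z of valve_a_center in the frame of rack between 0.008 and 0.022 m and angle between the x axis of valve_a_center and the x axis of rack, either way round below 0.14 rad) or (y of valve_b_center in the frame of rack between 0.012 and 0.08 m and x of valve_b_center in the frame of rack above 0.066 m and z of valve_b_center in the frame of rack between 0.008 and 0.022 m and angle between the x axis of valve_b_center and the x axis of rack, either way round below 0.14 rad) or (y of valve_b_center in the frame of rack between -0.08 and -0.012 m and x of valve_b_center in the frame of rack above 0.066 m and z of valve_b_center in the frame of rack between 0.008 and 0.022 m and angle between the x axis of valve_b_center and the x axis of rack, either way round below 0.14 rad))), for 0.2 s.
At the end, for the whole second after the job is handed in: Each valve lies on the rack's bed in a bay of its own, its end within 4 mm of the back stop and its length within 0.14 rad of the slope line; the end cap lies flat, boss up, on the rubber mat with its centre within 37 mm of the mat's centre; all let go and staying put (horizontal distance between cap_grip and mat_center below 0.037 m and height (world z) of cap_grip between 0.021 and 0.033 m and angle between cap_grip's own z axis and vertical below 0.12 rad and (((y of valve_a_center in the frame of rack between 0.012 and 0.08 m and x of valve_a_center in the frame of rack above 0.066 m and z of valve_a_center in the frame of rack between 0.008 and 0.022 m and angle between the x axis of valve_a_center and the x axis of rack, either way round below 0.14 rad) and (y of valve_b_center in the frame of rack between -0.08 and -0.012 m and x of valve_b_center in the frame of rack above 0.066 m and z of valve_b_center in the frame of rack between 0.008 and 0.022 m and angle between the x axis of valve_b_center and the x axis of rack, either way round below 0.14 rad)) or ((y of valve_a_center in the frame of rack between -0.08 and -0.012 m and x of valve_a_center in the frame of rack above 0.066 m and z of valve_a_center in the frame of rack between 0.008 and 0.022 m and angle between the x axis of valve_a_center and the x axis of rack, either way round below 0.14 rad) and (y of valve_b_center in the frame of rack between 0.012 and 0.08 m and x of valve_b_center in the frame of rack above 0.066 m and z of valve_b_center in the frame of rack between 0.008 and 0.022 m and angle between the x axis of valve_b_center and the x axis of rack, either way round below 0.14 rad)))); the robot touches nothing.
It fails at once if the flywheel is moved by more than 20 mm (distance of flywheel from where it was at the start of the episode above 0.02 m).
It fails at once if the brass cylinder is moved by more than 20 mm (distance of cylinder from where it was at the start of the episode above 0.02 m).
It also fails if it takes over 72 s, if anything falls off the work surface, if the arm or the gripper's body presses on something with over 40 N, if the wrist force passes 120 N, or if a joint passes its speed limit or range.

## Working session

There is one attempt and no reset: what is moved stays moved. The work goes in short steps, Python scripts to look and compute and a shell command to move; the robot and the scene stay as the last step left them, time stands still between calls to the robot, and variables do not carry over. Pictures are saved under pics/ and viewed, at most 10 in all, crops included, and the job is handed in when it is done.

```bash
mkdir -p pics; cat > h.py <<'E'
from workcell import *
import numpy as np, cv2
from scipy.spatial.transform import Rotation as Ro
def ray(cam,u,v,st=None):
    p=camera_params(cam);K=np.array(p["camera_matrix"]);d=np.linalg.inv(K)@[u,v,1]
    if "R" in p:
        R=np.array(p["R"]);return -R.T@np.array(p["t"]),R.T@d
    M=np.array(p["mount"]);T=Ro.from_euler('xyz',st["ee_rot"]).as_matrix()
    return T@M[:3,3]+np.array(st["tool_pos"]),T@M[:3,:3]@d
def at(cam,u,v,z,st=None):
    o,d=ray(cam,u,v,st);return o+d*(z-o[2])/d[2]
def proj(cam,X):
    p=camera_params(cam);c=np.array(p["R"])@X+np.array(p["t"]);q=np.array(p["camera_matrix"])@c;return q[:2]/q[2]
E
python3 - <<'E'
from h import *
for c in("top","scene"):
    im=get_image(c);cv2.imwrite(f"pics/{c}0.png",im[:,:,::-1])
    for l in ["rack","valve_a_center","cap_grip","flywheel","cylinder"]+[]:
        for r in search_frame(l,c):print(c,l,r["conf"],np.round(r["rect"]))
for c in("top","scene"):
    p=camera_params(c);print(c,-np.array(p["R"]).T@p["t"])
print(get_state()); print(camera_params("wrist"))
E
```

```text
top rack 0.71 [211. 177.  97. 101.]
top valve_a_center 0.9 [435. 242.  26.  30.]
top valve_a_center 0.82 [328. 202.  29.  21.]
top valve_a_center 0.73 [346. 267.  31.  14.]
top valve_a_center 0.72 [388. 243.  24.  28.]
top valve_a_center 0.56 [406. 297.  29.  19.]
top cap_grip 0.6 [244. 233.  27.  21.]
top flywheel 0.66 [378. 186.  34.  30.]
top cylinder 0.71 [470. 193.  18.  38.]
scene rack 0.56 [305. 208. 114.  78.]
scene valve_a_center 0.96 [198. 300.  22.  32.]
scene valve_a_center 0.9 [194. 266.  26.  28.]
scene valve_a_center 0.84 [238. 281.  25.  23.]
scene valve_a_center 0.83 [256. 258.  26.  25.]
scene valve_a_center 0.75 [304. 278.  28.  22.]
scene valve_a_center 0.36 [308. 206. 109.  80.]
scene cap_grip 0.62 [344. 221.  18.  23.]
scene flywheel 0.76 [269. 310.  40.  30.]
scene cylinder 0.75 [189. 335.  26.  42.]
top [ 0.32612241 -0.0624153   0.99623131]
scene [ 1.04373835 -0.8021849   0.64807306]
{'time_s': 0.6, 'joint_positions': array([-1.39930706e+00,  3.77305111e-01,  8.10365005e-02,  1.27442398e+00,
        1.39808615e-05,  1.46054825e+00]), 'qvel': array([ 0.00163357
[... 337 characters left out ...]
), 'contact_force': array([-0.24798174,  0.1650842 ,  0.09331916]), 'torque': array([ 0.03364712, -0.01813272,  0.03648551]), 'grip_force': 0.0, 'opening': 0.08535139017307039}
{'camera_matrix': array([[381.19554233,   0.        , 317.42446809],
       [  0.        , 381.19554233, 231.79656672],
       [  0.        ,   0.        ,   1.        ]]), 'mount': array([[-1.32886512e-04, -9.50307716e-01, -3.11312107e-01,
         8.18039261e-02],
       [ 9.99999666e-01,  1.24662900e-04, -8.07403816e-04,
         1.67080953e-04],
       [ 8.06091146e-04, -3.11312110e-01,  9.50307382e-01,
        -1.16405951e-01],
       [ 0.00000000e+00,  0.00000000e+00,  0.00000000e+00,
         1.00000000e+00]])}
```

View pics/top0.png

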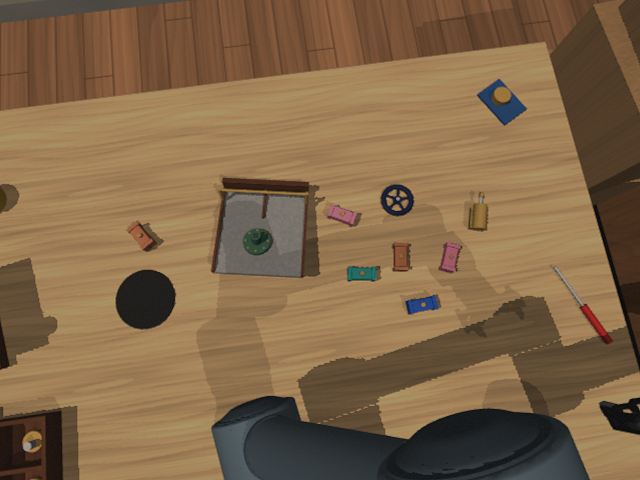

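View pics/scene0.png

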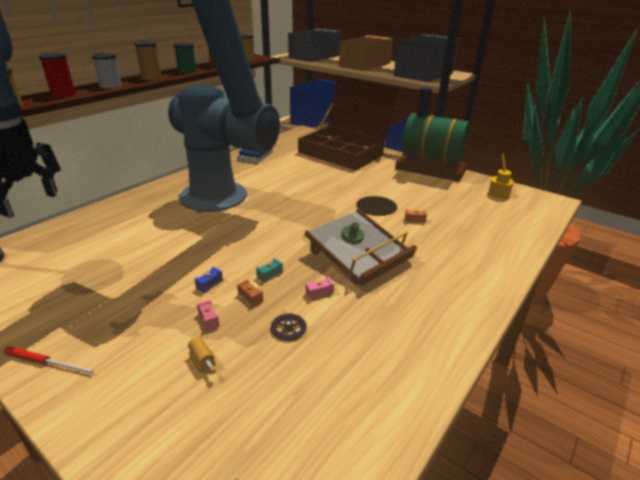

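Top view: mat (146,299), copper valves (141,236) and (401,257), cap boss (257,238), and the rack's bed spanning roughly (217..305, 195..277) with its stop away from the robot. The scene view agrees.

```bash
cat > m.py <<'E'
from h import *
from scipy.optimize import least_squares
im=get_image("top");hsv=cv2.cvtColor(im,cv2.COLOR_RGB2HSV)
print("mat",at("top",146,299,.003))
m=(im.max(2)<40).astype(np.uint8);m[:, :100]=0;m[:,190:]=0;m[:260]=0;m[340:]=0
c=cv2.moments(m,True);print("mat px",c['m10']/c['m00'],c['m01']/c['m00'],c['m00'],at("top",c['m10']/c['m00'],c['m01']/c['m00'],.003))
regs=regions_of("valve_a_center","top")
for r in regs:
    q=r["pixels"].astype(np.uint8);pts=np.argwhere(q)[:,::-1].astype(np.float32)
    w=np.array([at("top",u,v,.022)[:2] for u,v in pts]);col=im[q>0].mean(0)
    (cx,cy),(a,b),ang=cv2.minAreaRect((w*1000).astype(np.float32))
    print("valve",np.round([cx,cy]),np.round([a,b]),ang if a>b else ang+90,col.round(),w.mean(0).round(3),r["conf"])
s,v=hsv[...,1],hsv[...,2]
bed=((s<60)&(v>70)).astype(np.uint8);bed[:170]=0;bed[290:]=0;bed[:,:200]=0;bed[:,315:]=0
bed=cv2.morphologyEx(bed,cv2.MORPH_OPEN,np.ones((3,3)))
n=np.argwhere(bed)[:,::-1].astype(np.float32)
hull=cv2.convexHull(n);print("bed hull",cv2.approxPolyDP(hull,3,True)[:,0])
cv2.imwrite("pics/crop.png",cv2.resize(im[160:310,100:320],None,fx=3.5,fy=3.5,interpolation=cv2.INTER_CUBIC)[:,:,::-1])
def world(p,L):
    x,y,yaw=p;return np.array([x,y,.042])+Ro.from_euler('xyz',[0,.21,yaw]).apply(L)
E
python3 m.py
```

```text
mat [0.4444991  0.27959693 0.003     ]
mat px 145.14736842105262 298.80864661654135 2660.0 [0.44517314 0.28141971 0.003     ]
valve [ 457. -282.] [33. 63.] 169.76797485351562 [122.  76.  51.] [ 0.457 -0.282] 0.79
valve [ 431. -193.] [61. 28.] 82.04610443115234 [43. 99. 89.] [ 0.431 -0.192] 0.66
valve [ 441. -389.] [33. 64.] 156.12266540527344 [140.  79.  88.] [ 0.441 -0.389] 0.65
valve [ 568. -170.] [59. 32.] 60.37172317504883 [152.  92. 102.] [ 0.568 -0.17 ] 0.57
valve [ 349. -309.] [30. 66.] 92.68290591239929 [ 44.  66. 116.] [ 0.348 -0.308] 0.56
bed hull [[303. 197.]
 [300. 276.]
 [215. 272.]
 [228. 192.]]
```

View pics/crop.png

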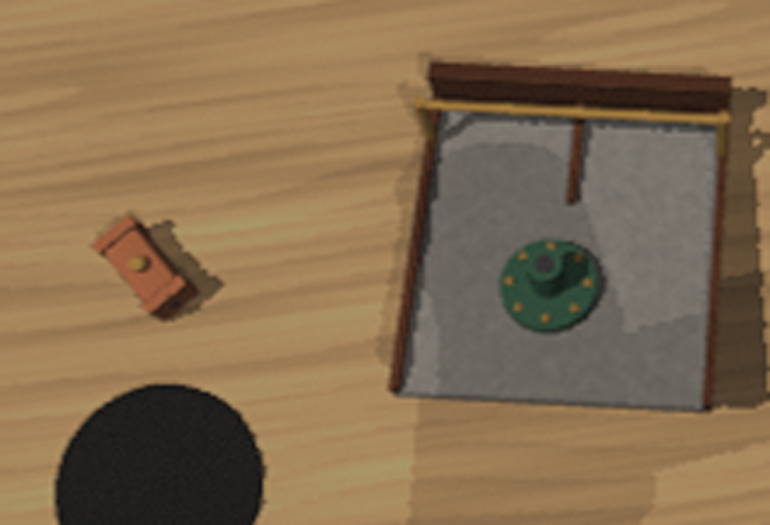

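Crop (3.5x): bed upper corners at (402,393) and (703,408), rod ends at (418,106) and (727,117), rib tip at (571,203), boss top at (545,262). The left copper valve's screw is at (140,264) and its axis runs from (112,231) to (165,298).

```bash
python3 - <<'E'
from h import *
from scipy.optimize import least_squares
px=lambda u,v:np.array([u/3.5+100,v/3.5+160])
def world(p,L): return np.array([p[0],p[1],.042])+Ro.from_euler('xyz',[0,.21,p[2]]).apply(L)
F=[((402,393),(-.1,.09,0)),((703,408),(-.1,-.09,0)),((418,106),(.07,.093,.047)),((727,117),(.07,-.093,.047)),((571,203),(.03,0,.008))]
f=lambda p:np.concatenate([proj("top",world(p,L))-px(*u) for u,L in F])
r=least_squares(f,[.5,.05,0]);print("rack",r.x,r.fun.round(1))
o,d=ray("top",*px(545,262))
# intersect with plane rack z=.038
R=Ro.from_euler('xyz',[0,.21,r.x[2]]);n=R.apply([0,0,1]);O=np.array([*r.x[:2],.042])
for h,uv in((.038,(545,262)),(.010,(550,284))):
    o,d=ray("top",*px(*uv));t=((O+n*h-o)@n)/(d@n);print("cap rack",R.inv().apply(o+d*t-O),o+d*t)
print("valveL",at("top",*px(140,264),.033)); a=at("top",*px(112,231),.03);b=at("top",*px(165,298),.03);print(a,b,(a+b)/2,np.degrees(np.arctan2(*(a-b)[1::-1])))
E
```

```text
rack [ 0.55157058  0.00696543 -0.1866091 ] [ 0.   0.3  0.3  0.1  0.6 -0.1 -1.   0.7  0.  -1. ]
cap rack [-0.0266846   0.00803181  0.038     ] [0.53519939 0.01823013 0.08472784]
cap rack [-0.02874666  0.00749731  0.01      ] [0.52738293 0.01916197 0.05777284]
valveL [0.58084195 0.27369458 0.033     ]
[0.60536385 0.29095288 0.03      ] [0.55774691 0.26057284 0.03      ] [0.58155538 0.27576286 0.03      ] 32.538251754859786
```

```bash
cat >> h.py <<'E'
RK=np.array([.5516,.0070,.042]);YAW=-.1866
def rkR(): return Ro.from_euler('xyz',[0,.21,YAW])
def rk(L): return RK+rkR().apply(L)
FLIP=Ro.from_euler('xyz',[np.pi,0,0])*Ro.from_euler('z',np.pi)
def RT(): return rkR()*FLIP       # tool square to bed, tool x up-slope
def down(yaw): return Ro.from_euler('xyz',[np.pi,0,yaw])
def plan(pos,R,n=None):
    st=get_state();Rc=Ro.from_euler('xyz',st["ee_rot"]);p=Rc.inv().apply(np.array(pos)-st["tool_pos"]);w=(Rc.inv()*R).as_rotvec()
    if n is None:n=int(max(np.ceil(np.linalg.norm(p)/.039),np.ceil(np.degrees(np.linalg.norm(w))/6.7),1))
    S=sum(Ro.from_rotvec(w*i/n).as_matrix() for i in range(n));d=np.linalg.solve(S,p)
    print("rows",n,"x",np.round(np.r_[d/.5,w/n/(np.pi/2)],4).tolist())
E
r='[0,0,0,0,0,-0.074]'
python3 -m handwheel '[[0,0,0,0,0,-0.074],[0,0,0,0,0,-0.074],[0,0,0,0,0,-0.074],[0,0,0,0,0,-0.074],[0,0,0,0,0,-0.074]]' >/dev/null
python3 -m handwheel '[[0,0,0,0,0,-0.074],[0,0,0,0,0,-0.074],[0,0,0,0,0,-0.074],[0,0,0,0,0,-0.074],[0,0,0,0,0,-0.074]]' >/dev/null
python3 -m handwheel '[[0,0,0,0,0,-0.074],[0,0,0,0,0,-0.074],[0,0,0,0,0,-0.074],[0,0,0,0,0,-0.074],[0,0,0,0,0,-0.074]]' >/dev/null
python3 -m handwheel '[[0,0,0,0,0,-0.074],[0,0,0,0,0,-0.074],[0,0,0,0,0,-0.074],[0,0,0,0,0,-0.074],[0,0,0,0,0,-0.074]]' >/dev/null
python3 -m handwheel '[[0,0,0,0,0,-0.074],[0,0,0,0,0,-0.074],[0,0,0,0,0,-0.074],[0,0,0,0,0,0],[0,0,0,0,0,0]]'
python3 -c "
from h import *
plan(rk([-.0275,.0078,.14]),RT(),20)"
```

```text
time_s: 2.78
tool_pos: [0.1599, -0.5524, 0.2563]
ee_rot: [-3.141, 0.0, 2.952]
contact_force: [0.8, 0.0, -0.0]
opening: 0.0853
grip_force: 0.0
rows 20 x [-0.0289, 0.0631, 0.0043, 0.0, 0.0067, -0.0001]
```

```bash
python3 -m handwheel '[[-0.029,0.063,0.004,0,0.0067,0],[-0.029,0.063,0.004,0,0.0067,0],[-0.029,0.063,0.004,0,0.0067,0],[-0.029,0.063,0.004,0,0.0067,0],[-0.029,0.063,0.004,0,0.0067,0]]' >/dev/null
python3 -m handwheel '[[-0.029,0.063,0.004,0,0.0067,0],[-0.029,0.063,0.004,0,0.0067,0],[-0.029,0.063,0.004,0,0.0067,0],[-0.029,0.063,0.004,0,0.0067,0],[-0.029,0.063,0.004,0,0.0067,0]]' >/dev/null
python3 -m handwheel '[[-0.029,0.063,0.004,0,0.0067,0],[-0.029,0.063,0.004,0,0.0067,0],[-0.029,0.063,0.004,0,0.0067,0],[-0.029,0.063,0.004,0,0.0067,0],[-0.029,0.063,0.004,0,0.0067,0]]' >/dev/null
python3 -m handwheel '[[-0.029,0.063,0.004,0,0.0067,0],[-0.029,0.063,0.004,0,0.0067,0],[-0.029,0.063,0.004,0,0.0067,0],[-0.029,0.063,0.004,0,0.0067,0],[-0.029,0.063,0.004,0,0.0067,0]]' 0 40
python3 -m handwheel '[[0,0,0,0,0,0],[0,0,0,0,0,0],[0,0,0,0,0,0]]'
python3 -c "
from h import *
plan(rk([-.0275,.0078,.14]),RT())
st=get_state();cv2.imwrite('pics/w1.png',get_image('wrist')[:,:,::-1]);print(st['joint_positions'])
p=camera_params('wrist');M=np.linalg.inv(p['mount']);K=p['camera_matrix']
def wp(X):
    c=M[:3]@np.r_[Ro.from_euler('xyz',st['ee_rot']).inv().apply(X-st['tool_pos']),1];q=K@c;return (q[:2]/q[2]).round()
for L in [(-.0275,.0078,.038),(-.1,.09,0),(-.1,-.09,0),(.03,0,.008),(.07,.093,.05),(.07,-.093,.05)]:print(L,wp(rk(L)))
for r in regions_of('cap_grip','wrist'):print(r['conf'],r['rect'])
"
```

```text
time_s: 4.45
tool_pos: [0.5566, 0.0157, 0.1875]
ee_rot: [-3.141, -0.21, 2.953]
contact_force: [-0.9, -0.9, 0.0]
opening: 0.0427
grip_force: 0.0
time_s: 4.7
tool_pos: [0.5555, 0.014, 0.1875]
ee_rot: [-3.141, -0.211, 2.954]
contact_force: [-0.5, -0.8, 0.4]
opening: 0.0426
grip_force: 0.0
rows 1 x [-0.0006, 0.0005, 0.0057, -0.0005, -0.0005, -0.0005]
[-0.09822926  0.54582912  0.14344561  1.37848922  0.01773345  0.08728566]
(-0.0275, 0.0078, 0.038) [317. 241.]
(-0.1, 0.09, 0) [443. 116.]
(-0.1, -0.09, 0) [167. 117.]
(0.03, 0, 0.008) [306. 301.]
(0.07, 0.093, 0.05) [445. 385.]
(0.07, -0.093, 0.05) [165. 385.]
0.86 [276.5, 187.2, 88.1, 82.7]
```

View pics/w1.png

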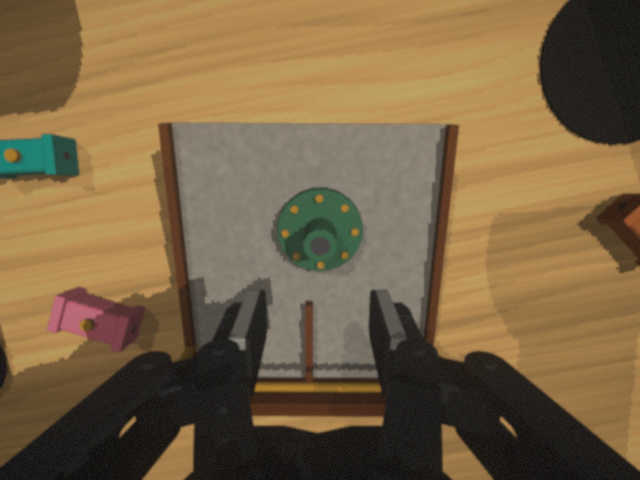

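Wrist view: boss top at (320,245), 3–4 px from the predicted (317,241); rack corners (173,124) and (446,124); rib tip (309,301). The rack model needs about 2 mm added in y.

```bash
sed -i 's/^RK=.*/RK=np.array([.5522,.0089,.042]);YAW=-.1866/' h.py
python3 -c "
from h import *
plan(rk([-.026,.0078,.0385]),RT(),5)"
```

```text
rows 5 x [-0.0009, 0.0012, 0.0419, -0.0, -0.0, -0.0002]
```

```bash
python3 -m handwheel '[[-0.001,0.001,0.042,0,0,0],[-0.001,0.001,0.042,0,0,0],[-0.001,0.001,0.042,0,0,0],[-0.001,0.001,0.042,0,0,0],[-0.001,0.001,0.042,0,0,0]]'
python3 -m handwheel '[[0,0,0,0,0,0],[0,0,0,0,0,0],[0,0,0,0,0,0],[0,0,0,0,0,0],[0,0,0,0,0,0]]' -1 40
python3 -m handwheel '[[0,0,0,0,0,0],[0,0,0,0,0,0],[0,0,-0.02,0,0,0],[0,0,-0.06,0,0,0],[0,0,-0.08,0,0,0]]'
python3 -m handwheel '[[0,0,-0.06,0,0,0],[0,0,0,0,0,0]]'
python3 -c "
from h import *
d=down(np.pi-.18)
plan([.445,.281,.12],d)"
```

```text
time_s: 5.22
tool_pos: [0.5365, 0.0189, 0.0844]
ee_rot: [-3.141, -0.209, 2.952]
contact_force: [-0.0, 0.5, 0.1]
opening: 0.0426
grip_force: 0.0
time_s: 5.63
tool_pos: [0.5376, 0.0199, 0.0853]
ee_rot: [-3.142, -0.209, 2.955]
contact_force: [-0.0, 0.3, -1.9]
opening: 0.0208
grip_force: 39.1
time_s: 6.05
tool_pos: [0.5507, 0.0174, 0.1614]
ee_rot: [-3.141, -0.218, 2.955]
contact_force: [1.4, -0.2, -2.4]
opening: 0.0206
grip_force: 39.3
time_s: 6.22
tool_pos: [0.564, 0.0155, 0.1992]
ee_rot: [3.141, -0.198, 2.955]
contact_force: [2.0, -0.0, -2.2]
opening: 0.0206
grip_force: 39.5
rows 8 x [0.039, 0.0598, 0.0244, 0.0001, -0.0158, -0.0005]
```

```bash
python3 -m handwheel '[[0.039,0.06,0.024,0,-0.016,0],[0.039,0.06,0.024,0,-0.016,0],[0.039,0.06,0.024,0,-0.016,0],[0.039,0.06,0.024,0,-0.016,0],[0.039,0.06,0.024,0,-0.016,0]]' >/dev/null
python3 -m handwheel '[[0.039,0.06,0.024,0,-0.016,0],[0.039,0.06,0.024,0,-0.016,0],[0.039,0.06,0.024,0,-0.016,0],[0,0,0,0,0,0],[0,0,0,0,0,0]]'
python3 -c "
from h import *
plan([.445,.281,.043],down(np.pi-.18),4)"
```

```text
time_s: 7.05
tool_pos: [0.4381, 0.2838, 0.1152]
ee_rot: [-3.14, -0.012, 2.96]
contact_force: [0.7, -0.3, -1.9]
opening: 0.0204
grip_force: 39.7
rows 4 x [-0.0039, -0.0007, 0.0361, -0.0003, -0.0018, -0.0002]
```

```bash
python3 -m handwheel '[[-0.004,0,0.036,0,-0.002,0],[-0.004,0,0.036,0,-0.002,0],[-0.004,0,0.036,0,-0.002,0],[-0.003,0,0.034,0,-0.002,0],[0,0,0,0,0,0]]'
python3 -m handwheel '[[0,0,0,0,0,0],[0,0,0,0,0,0],[0,0,0,0,0,0],[0,0,0,0,0,0],[0,0,0,0,0,0]]' 0.1
python3 -m handwheel '[[0,0,-0.03,0,0,0],[0,0,-0.07,0,0,0],[0,0,-0.08,0,0,0],[0,0,-0.08,0,0,0],[0,0,-0.05,0,0,0]]'
python3 -c "
from h import *
plan([.571,.269,.19],down(3.71))
print(get_state()['joint_positions'])"
```

```text
time_s: 7.47
tool_pos: [0.4465, 0.279, 0.0422]
ee_rot: [-3.138, -0.001, 2.953]
contact_force: [-0.8, -0.5, -3.2]
opening: 0.0209
grip_force: 39.8
time_s: 7.88
tool_pos: [0.4487, 0.2816, 0.0461]
ee_rot: [3.14, 0.005, 2.955]
contact_force: [0.5, 1.3, 0.4]
opening: 0.0468
grip_force: 0.0
time_s: 8.3
tool_pos: [0.4484, 0.2821, 0.2047]
ee_rot: [3.138, 0.008, 2.956]
contact_force: [1.0, 0.4, 0.6]
opening: 0.0468
grip_force: 0.0
rows 7 x [-0.035, -0.0087, 0.0043, 0.0, 0.0008, -0.0686]
[ 0.44273843  0.29996578 -0.16478638  1.09806903 -0.00192546  0.62875488]
```

```bash
python3 -m handwheel '[[-0.035,-0.009,0.004,0,0,-0.069],[-0.035,-0.009,0.004,0,0,-0.069],[-0.035,-0.009,0.004,0,0,-0.069],[-0.035,-0.009,0.004,0,0,-0.069],[-0.035,-0.009,0.004,0,0,-0.069]]' 0.3 >/dev/null
python3 -m handwheel '[[-0.035,-0.009,0.004,0,0,-0.069],[-0.035,-0.009,0.004,0,0,-0.069],[0,0,0,0,0,0],[0,0,0,0,0,0],[0,0,0,0,0,0]]'
cat > look.py <<'E'
from h import *
import sys
st=get_state();im=get_image('wrist');cv2.imwrite(sys.argv[1],im[:,:,::-1])
for r in regions_of('valve_a_center','wrist'):
    q=r["pixels"];col=im[q].mean(0)
    hsv=cv2.cvtColor(im,cv2.COLOR_RGB2HSV)
    w=np.array([at('wrist',u,v,.030,st)[:2] for v,u in np.argwhere(q)])
    (cx,cy),(a,b),ang=cv2.minAreaRect((w*1000).astype(np.float32))
    print("valve",r["conf"],np.round([cx,cy]),np.round([a,b]),ang if a>b else ang+90,col.round(),r["rect"])
E
python3 look.py pics/v1.png; python3 -c "
from h import *
get_image('top')
for r in regions_of('cap_grip','top'):print(r['conf'],r['rect'])
print(proj('top',np.array([.447,.281,.041])), proj('top',np.array([.447,.281,.013])))"
```

```text
time_s: 9.13
tool_pos: [0.5692, 0.2674, 0.1864]
ee_rot: [-3.14, 0.002, -2.571]
contact_force: [-0.4, -1.0, -0.0]
opening: 0.0557
grip_force: 0.0
0.56 [131.7, 284.2, 27.1, 27.3]
[138.91137984 296.6277344 ] [143.65673834 297.61098363]
```

View pics/v1.png

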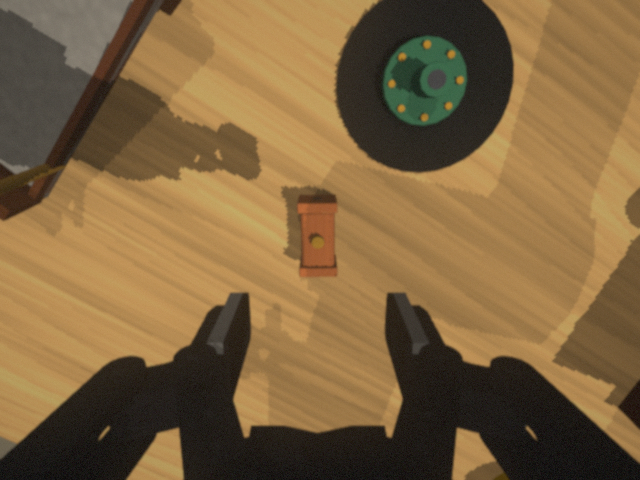

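The cap lies boss up, central on the mat (boss 436,79). The left valve is aligned with the tool, its screw at (317,242).

```bash
python3 -c "
from h import *
st=get_state();c=at('wrist',317,242,.033,st);print(c,at('wrist',318,205,.030,st),at('wrist',318,271,.030,st))
plan([c[0],c[1],.0285],down(st['ee_rot'][2]),5)"
```

```text
[0.58574377 0.27672991 0.033     ] [0.56188166 0.26224521 0.03      ] [0.60648142 0.29099046 0.03      ]
rows 5 x [-0.0075, -0.0004, 0.0633, -0.0003, 0.0003, -0.0]
```

```bash
python3 -m handwheel '[[-0.0073,0,0.063,0,0,0],[-0.0073,0,0.063,0,0,0],[-0.0073,0,0.063,0,0,0],[-0.0073,0,0.063,0,0,0],[-0.0073,0,0.063,0,0,0]]'
python3 -m handwheel '[[0,0,0,0,0,0],[0,0,0,0,0,0],[0,0,0,0,0,0],[0,0,0,0,0,0],[0,0,0,0,0,0]]' -1 40
python3 -m handwheel '[[0,0,0,0,0,0],[0,0,0,0,0,0],[0,0,-0.05,0,0,0],[0,0,-0.08,0,0,0],[0,0,-0.08,0,0,0]]'
python3 -m handwheel '[[0,0,-0.06,0,0,0],[0,0,0,0,0,0],[0,0,0,0,0,0]]'
python3 -c "
from h import *
plan(rk([.01,.0465,.12]),RT())"
```

```text
time_s: 9.75
tool_pos: [0.5856, 0.2774, 0.028]
ee_rot: [-3.139, 0.003, -2.569]
contact_force: [0.4, -0.1, -0.7]
opening: 0.0555
grip_force: 0.0
time_s: 10.17
tool_pos: [0.5864, 0.2774, 0.0303]
ee_rot: [-3.139, 0.004, -2.569]
contact_force: [-0.8, 0.7, -2.2]
opening: 0.0252
grip_force: 43.4
time_s: 10.58
tool_pos: [0.5837, 0.2766, 0.1334]
ee_rot: [-3.14, -0.002, -2.569]
contact_force: [0.5, 1.1, -1.3]
opening: 0.0252
grip_force: 43.4
time_s: 10.83
tool_pos: [0.5873, 0.278, 0.1668]
ee_rot: [-3.138, 0.008, -2.569]
contact_force: [0.4, -0.4, -1.3]
opening: 0.0254
grip_force: 43.6
rows 7 x [0.0141, -0.0658, 0.0032, -0.0073, 0.019, 0.0688]
```

```bash
python3 -m handwheel '[[0.014,-0.066,0.003,-0.007,0.019,0.069],[0.014,-0.066,0.003,-0.007,0.019,0.069],[0.014,-0.066,0.003,-0.007,0.019,0.069],[0.014,-0.066,0.003,-0.007,0.019,0.069],[0.014,-0.066,0.003,-0.007,0.019,0.069]]' >/dev/null
python3 -m handwheel '[[0.014,-0.066,0.003,-0.007,0.019,0.069],[0.014,-0.066,0.003,-0.007,0.019,0.069],[0,0,0,0,0,0],[0,0,0,0,0,0],[0,0,0,0,0,0]]'
python3 -c "
from h import *
plan(rk([.01,.0465,.12]),RT(),2)
plan(rk([.015,.0465,.034]),RT(),5)
st=get_state();cv2.imwrite('pics/p1.png',get_image('wrist')[:,:,::-1])"
```

```text
time_s: 11.67
tool_pos: [0.5925, 0.0469, 0.1539]
ee_rot: [-3.136, -0.217, 2.952]
contact_force: [-0.4, -0.2, -1.6]
opening: 0.0249
grip_force: 43.5
rows 2 x [-0.0015, 0.0017, -0.0037, -0.0017, -0.0021, -0.0011]
rows 5 x [-0.0027, 0.0008, 0.0329, -0.0007, -0.0009, -0.0004]
```

View pics/p1.png

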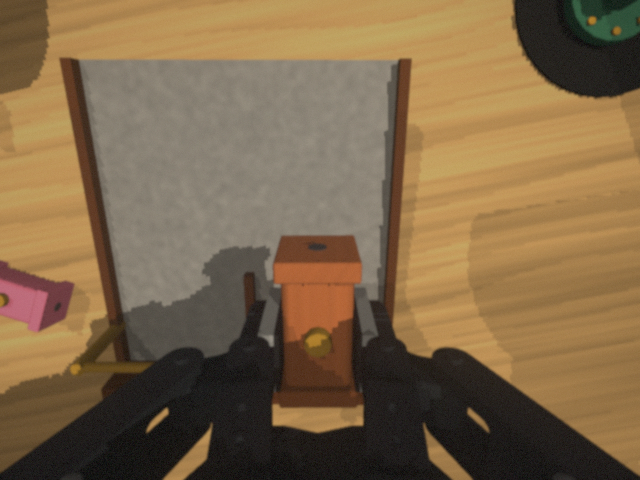

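The valve sits square and centred in the fingers, over the left bay right of the rib tip (250,275).

```bash
python3 -m handwheel '[[-0.0027,0.001,0.033,-0.0007,-0.001,0],[-0.0027,0.001,0.033,-0.0007,-0.001,0],[-0.0027,0.001,0.033,-0.0007,-0.001,0],[-0.0027,0.001,0.033,-0.0007,-0.001,0],[-0.0027,0.001,0.033,-0.0007,-0.001,0]]'
python3 -m handwheel '[[0,0,0.003,0,0,0],[0,0,0.003,0,0,0],[0,0,0,0,0,0],[0,0,0,0,0,0]]'
python3 -c "
from h import *
st=get_state();print(rkR().inv().apply(st['tool_pos']-RK))"
```

```text
time_s: 12.13
tool_pos: [0.5829, 0.0529, 0.0725]
ee_rot: [-3.141, -0.206, 2.955]
contact_force: [-0.9, 0.3, -2.2]
opening: 0.0251
grip_force: 43.5
time_s: 12.47
tool_pos: [0.5835, 0.0516, 0.0716]
ee_rot: [-3.141, -0.204, 2.953]
contact_force: [-0.4, 0.3, -1.5]
opening: 0.025
grip_force: 43.5
[0.01619835 0.04776696 0.0337091 ]
```

```bash
python3 -m handwheel '[[0,0,0.003,0,0,0],[0,0,0.003,0,0,0],[0,0,0,0,0,0],[0,0,0,0,0,0]]'
python3 -m handwheel '[[0,0,0.003,0,0,0],[0,0,0,0,0,0],[0,0,0,0,0,0]]'
python3 -c "
from h import *
st=get_state();print(rkR().inv().apply(st['tool_pos']-RK))"
```

```text
time_s: 12.8
tool_pos: [0.5823, 0.0512, 0.0679]
ee_rot: [-3.141, -0.206, 2.951]
contact_force: [0.2, 0.5, -1.5]
opening: 0.0254
grip_force: 43.6
time_s: 13.05
tool_pos: [0.5823, 0.0512, 0.0677]
ee_rot: [-3.141, -0.205, 2.951]
contact_force: [-0.9, 0.6, 6.5]
opening: 0.0253
grip_force: 44.5
[0.01591627 0.04711204 0.029669  ]
```

```bash
python3 -m handwheel '[[0,0,0,0,0,0],[0,0,0,0,0,0],[0,0,0,0,0,0],[0,0,0,0,0,0],[0,0,0,0,0,0]]' 0
python3 -m handwheel '[[0,0,-0.02,0,0,0],[0,0,-0.05,0,0,0],[0,0,-0.06,0,0,0],[0.065,0,0,0,0,0],[0.065,0,0,0,0,0]]'
python3 -m handwheel '[[0,0,0,0,0,0],[0,0,0,0,0,0],[0,0,0,0,0,0],[0,0,0,0,0,0],[0,0,0,0,0,0]]' -1
python3 -c "
from h import *
st=get_state();print(rkR().inv().apply(st['tool_pos']-RK),st['joint_positions'])
plan(rk([-.047,.0467,.032]),RT(),3)
cv2.imwrite('pics/p2.png',get_image('wrist')[:,:,::-1])"
```

```text
time_s: 13.47
tool_pos: [0.5816, 0.0513, 0.0659]
ee_rot: [-3.141, -0.206, 2.952]
contact_force: [-0.5, -0.2, 0.2]
opening: 0.0427
grip_force: 0.0
time_s: 13.88
tool_pos: [0.5364, 0.0604, 0.1458]
ee_rot: [3.141, -0.198, 2.951]
contact_force: [-0.3, 0.1, -0.3]
opening: 0.0425
grip_force: 0.0
time_s: 14.3
tool_pos: [0.5335, 0.0606, 0.1431]
ee_rot: [-3.141, -0.205, 2.951]
contact_force: [-0.3, 0.3, -0.0]
opening: -0.0003
grip_force: 0.0
[-0.04838942  0.04737623  0.09301157] [-0.02288619  0.5257107  -0.00740979  1.24007507  0.03336415  0.16392963]
rows 3 x [-0.0008, -0.0005, 0.0407, 0.0, 0.001, -0.0008]
```

View pics/p2.png

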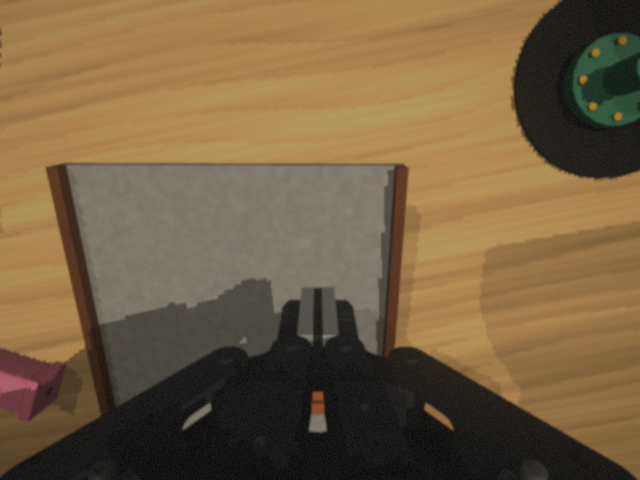

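The valve shows centred (317,400) behind the shut fingers, ready to be pushed.

```bash
python3 -m handwheel '[[-0.001,0,0.041,0,0.001,0],[-0.001,0,0.041,0,0.001,0],[-0.001,0,0.04,0,0.001,0],[0,0,0,0,0,0],[-0.02,0,0,0,0,0]]'
python3 -m handwheel '[[-0.02,0,0,0,0,0],[-0.02,0,0,0,0,0],[-0.02,0,0,0,0,0],[-0.02,0,0,0,0,0],[0,0,0,0,0,0]]'
python3 -m handwheel '[[-0.02,0,0,0,0,0],[-0.015,0,0,0,0,0],[0,0,0,0,0,0],[0,0,0,0,0,0]]'
python3 -c "
from h import *
st=get_state();print(rkR().inv().apply(st['tool_pos']-RK))"
```

```text
time_s: 14.77
tool_pos: [0.5288, 0.0613, 0.0803]
ee_rot: [-3.14, -0.216, 2.952]
contact_force: [0.5, -0.6, 1.1]
opening: -0.0003
grip_force: 0.0
time_s: 15.18
tool_pos: [0.5719, 0.0531, 0.073]
ee_rot: [-3.141, -0.209, 2.951]
contact_force: [0.8, 0.2, -0.4]
opening: -0.0002
grip_force: 0.0
time_s: 15.52
tool_pos: [0.5866, 0.0504, 0.0691]
ee_rot: [-3.141, -0.21, 2.951]
contact_force: [0.2, -0.8, -0.1]
opening: 0.0001
grip_force: 0.0
[0.01988621 0.04711657 0.03199198]
```

```bash
python3 -m handwheel '[[-0.006,0,0,0,0,0],[-0.006,0,0,0,0,0]]' |grep -E 'pos|contact'
python3 -m handwheel '[[-0.004,0,0,0,0,0]]'|grep -E 'pos|contact'
python3 -m handwheel '[[-0.004,0,0,0,0,0]]'|grep -E 'pos|contact'
python3 - <<'E'
from h import *
st=get_state();print(rkR().inv().apply(st['tool_pos']-RK))
im=get_image('top');cv2.imwrite('pics/t3.png',cv2.resize(im[160:310,180:340],None,fx=4,fy=4,interpolation=cv2.INTER_CUBIC)[:,:,::-1])
E
```

```text
tool_pos: [0.5916, 0.0494, 0.0679]
contact_force: [-0.2, 0.9, 1.3]
tool_pos: [0.5938, 0.049, 0.0674]
contact_force: [-0.8, -0.4, 1.3]
tool_pos: [0.5957, 0.0486, 0.0669]
contact_force: [-0.6, -0.2, 0.1]
[0.02945064 0.04710911 0.03176046]
```

View pics/t3.png

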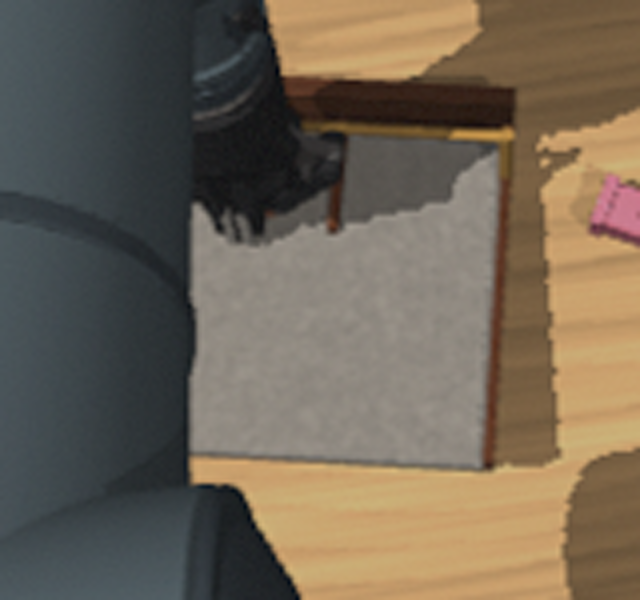

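The arm hides the left bay from the top camera; only a sliver of valve shows near (275,213). I keep pushing by force.

```bash
for i in 1; do
python3 -m handwheel '[[-0.003,0,0,0,0,0],[0,0,0,0,0,0]]' |grep -E 'pos|contact'
python3 -m handwheel '[[-0.003,0,0,0,0,0],[0,0,0,0,0,0]]' |grep -E 'pos|contact'
python3 -m handwheel '[[-0.003,0,0,0,0,0],[0,0,0,0,0,0]]' |grep -E 'pos|contact'
done
```

```text
tool_pos: [0.5975, 0.0483, 0.0664]
contact_force: [1.1, 0.3, 0.7]
tool_pos: [0.5976, 0.0483, 0.0663]
contact_force: [-4.3, 0.8, 4.5]
tool_pos: [0.5977, 0.0483, 0.0663]
contact_force: [-7.6, 1.3, 7.6]
```

```bash
python3 -m handwheel '[[0.01,0,0,0,0,0],[0.04,0,-0.01,0,0,0],[0.06,0,-0.06,0,0,0],[0.04,0,-0.07,0,0,0],[0.04,0,-0.07,0,0,0]]' 0.3 |grep -E 'pos|contact'
python3 -m handwheel '[[0.04,0,-0.07,0,0,0],[0.04,0,0,0,0,0],[0,0,0,0,0,0],[0,0,0,0,0,0]]' |grep -E 'pos|contact'
python3 - <<'E'
from h import *
st=get_state();print(rkR().inv().apply(st['tool_pos']-RK))
im=get_image('wrist');cv2.imwrite('pics/p3.png',im[:,:,::-1])
p=camera_params('wrist');M=np.linalg.inv(p['mount']);K=p['camera_matrix']
def wp(X):
    c=M[:3]@np.r_[Ro.from_euler('xyz',st['ee_rot']).inv().apply(X-st['tool_pos']),1];q=K@c;return (q[:2]/q[2]).round()
for L in [(.04,.0615,.03),(.04,.0315,.03),(-.1,.09,0),(-.1,-.09,0),(.03,0,.008),(.1,.09,.03),(.1,-.09,.03)]:print(L,wp(rk(L)))
for r in regions_of('valve_a_center','wrist'):print(r['conf'],r['rect'])
E
```

```text
tool_pos: [0.5297, 0.0612, 0.1884]
contact_force: [0.7, 0.2, -0.4]
tool_pos: [0.5003, 0.0672, 0.231]
contact_force: [0.2, -0.6, -1.0]
[-0.0998503   0.04762203  0.17193121]
(0.04, 0.0615, 0.03) [334. 385.]
(0.04, 0.0315, 0.03) [297. 385.]
(-0.1, 0.09, 0) [370. 211.]
(-0.1, -0.09, 0) [140. 212.]
(0.03, 0, 0.008) [262. 358.]
(0.1, 0.09, 0.03) [366. 441.]
(0.1, -0.09, 0.03) [159. 442.]
0.59 [0.0, 213.9, 68.9, 38.8]
0.46 [131.7, 210.7, 246.7, 244.1]
```

View pics/p3.png

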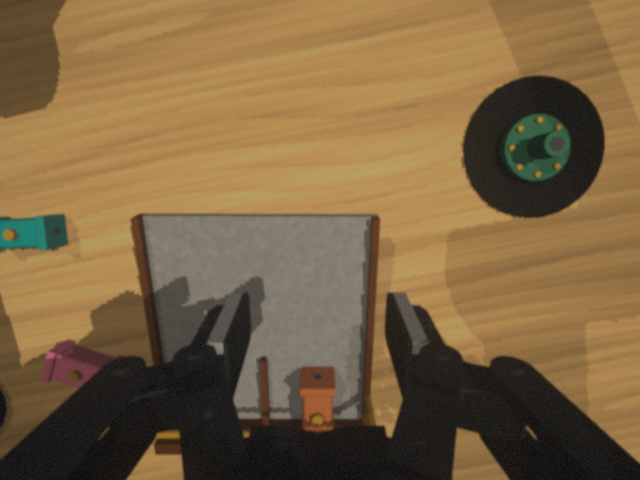

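Left bay: the valve's rear face is at (300–335, 367–388), with its top edge at v=388 where seating predicts 385. So it is square and against the stop. Now the second valve.

```bash
python3 -c "
from h import *
plan([.457,-.282,.20],down(2.963))"
```

```text
rows 10 x [-0.005, -0.0702, 0.0053, 0.0, -0.0134, -0.0007]
```

```bash
python3 -m handwheel '[[-0.005,-0.07,0.005,0,-0.0134,0],[-0.005,-0.07,0.005,0,-0.0134,0],[-0.005,-0.07,0.005,0,-0.0134,0],[-0.005,-0.07,0.005,0,-0.0134,0],[-0.005,-0.07,0.005,0,-0.0134,0]]' >/dev/null
python3 -m handwheel '[[-0.005,-0.07,0.005,0,-0.0134,0],[-0.005,-0.07,0.005,0,-0.0134,0],[-0.005,-0.07,0.005,0,-0.0134,0],[-0.005,-0.07,0.005,0,-0.0134,0],[-0.005,-0.07,0.005,0,-0.0134,0]]' >/dev/null
python3 -m handwheel '[[0,0,0,0,0,0],[0,0,0,0,0,0],[0,0,0,0,0,0]]'
cat > look2.py <<'E'
from h import *
st=get_state();im=get_image('wrist');hsv=cv2.cvtColor(im,cv2.COLOR_RGB2HSV).astype(int)
H,S,V=hsv[...,0],hsv[...,1],hsv[...,2]
for r in regions_of('valve_a_center','wrist'):
    q=r["pixels"];print(r["conf"],np.round(r["rect"]),im[q].mean(0).round(),np.median(hsv[q],0))
    u0,v0,w,h=r["rect"]
    if not 230<u0+w/2<410: continue
    sc=q&(H>15)&(H<35)&(S>100);n=np.argwhere(sc);c=n.mean(0)[::-1] if len(n) else None
    (cx,cy),(a,b),ang=cv2.minAreaRect(np.array([at('wrist',u,v,.03,st)[:2]*1000 for v,u in np.argwhere(q)],np.float32))
    print(' box',cx,cy,a,b,ang if a>b else ang+90,'screw',len(n),c,at('wrist',*c,.033,st) if c is not None else '')
E
python3 look2.py
```

```text
time_s: 18.33
tool_pos: [0.4548, -0.2805, 0.2016]
ee_rot: [3.141, -0.003, 2.951]
contact_force: [0.4, -0.0, -0.8]
opening: 0.0554
grip_force: 0.0
0.88 [422. 280.  82.  60.] [138.  76.  79.] [176. 121. 155.]
0.83 [155. 176.  56.  85.] [144.  83.  86.] [176. 112. 146.]
0.73 [376. 143.  89.  47.] [ 49. 116.  99.] [ 85. 177. 128.]
0.73 [200.  54.  94.  59.] [44. 53. 83.] [113. 135.  82.]Traceback (most recent call last):
  File "look2.py", line 9, in <module>
    (cx,cy),(a,b),ang=cv2.minAreaRect(np.array([at('wrist',u,v,.03,st)[:2]*1000 for v,u in np.argwhere(q)],np.float32))
                                                ~~^^^^^^^^^^^^^^^^^^^^
  File "h.py", line 11, in at
    o,d=ray(cam,u,v,st);return o+d*(z-o[2])/d[2]
        ~~~^^^^^^^^^^^^
  File "h.py", line 5, in ray
    p=camera_params(cam);K=np.array(p["camera_matrix"]);d=np.linalg.inv(K)@[u,v,1]
ValueError: time passes only in moves, steps and waits
```

```bash
cat > look2.py <<'E'
from h import *
st=get_state();im=get_image('wrist');cv2.imwrite('pics/v2.png',im[:,:,::-1]);hsv=cv2.cvtColor(im,cv2.COLOR_RGB2HSV).astype(int)
ref=cv2.imread('pics/v1.png')[220:265,305:330];print('ref hsv',np.percentile(cv2.cvtColor(ref,cv2.COLOR_BGR2HSV).reshape(-1,3),[10,50,90],axis=0).tolist(),'wood',hsv[330:350,300:340].reshape(-1,3).mean(0))
m=((hsv[...,0]<=12)&(hsv[...,1]>140)&(hsv[...,2]>60)).astype(np.uint8);m=cv2.morphologyEx(m,cv2.MORPH_CLOSE,np.ones((7,7)))
n,l,s,c=cv2.connectedComponentsWithStats(m)
o,d0=ray('wrist',317.4,231.8,st)
for i in range(1,n):
    if s[i,4]<200: continue
    k,_=cv2.findContours((l==i).astype(np.uint8),0,2);box=cv2.boxPoints(cv2.minAreaRect(k[0]))
    w=np.array([at('wrist',u,v,.03,st)[:2] for u,v in box]);e=[w[1]-w[0],w[2]-w[1]];L=max(e,key=np.linalg.norm)
    print(s[i],c[i].round(),w.mean(0).round(4),[np.linalg.norm(x).round(3) for x in e],np.degrees(np.arctan2(L[1],L[0])))
E
python3 look2.py
```

```text
ref hsv [[11.0, 168.0, 145.0], [11.0, 173.0, 158.0], [17.0, 179.0, 162.0]] wood [52.9575  93.45875 96.85625]
[ 556  150   84  188 1211] [601. 237.] [ 0.5303 -0.0632] [np.float64(0.163), np.float64(0.008)] 157.70394564312497
[ 292  177   39   78 2309] [311. 216.] [ 0.4582 -0.2844] [np.float64(0.028), np.float64(0.062)] -8.620223746543017
[557 385  83  10 621] [599. 390.] [ 0.67   -0.0562] [np.float64(0.075), np.float64(0.01)] 80.0558010532512
```

View pics/v2.png

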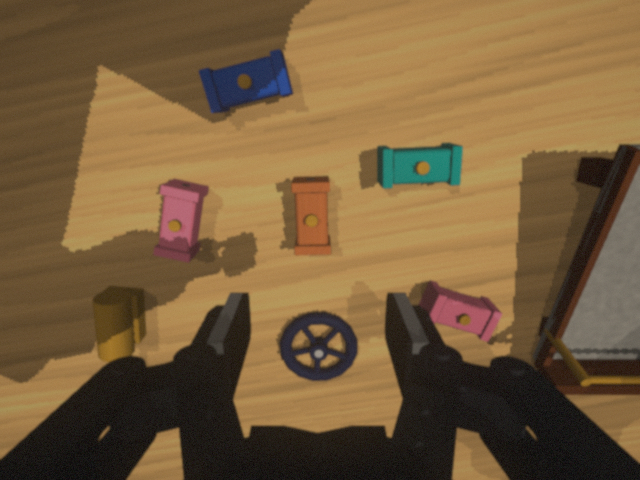

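Wrist view: the copper valve has its screw at (311,220), between the pink (181,220) and turquoise (420,167) look-alikes. It is nearly aligned with the tool.

```bash
python3 -c "
from h import *
st=get_state();c=at('wrist',311,220.5,.033,st);print(c)
plan([c[0],c[1],.0285],down(2.98),5)"
```

```text
[ 0.46050878 -0.2846901   0.033     ]
rows 5 x [-0.0024, -0.0017, 0.0696, -0.0, -0.0002, -0.0034]
```

```bash
python3 -m handwheel '[[-0.0022,-0.0017,0.07,0,0,-0.0034],[-0.0022,-0.0017,0.07,0,0,-0.0034],[-0.0022,-0.0017,0.07,0,0,-0.0034],[-0.0022,-0.0017,0.07,0,0,-0.0034],[-0.0022,-0.0017,0.068,0,0,-0.0034]]'
python3 -m handwheel '[[0,0,0,0,0,0],[0,0,0,0,0,0],[0,0,0,0,0,0],[0,0,0,0,0,0],[0,0,0,0,0,0]]' -1 40
python3 -m handwheel '[[0,0,0,0,0,0],[0,0,0,0,0,0],[0,0,-0.05,0,0,0],[0,0,-0.08,0,0,0],[0,0,-0.08,0,0,0]]'
python3 -m handwheel '[[0,0,-0.08,0,0,0],[0,0,-0.04,0,0,0],[0,0,0,0,0,0],[0,0,0,0,0,0]]'
python3 -c "
from h import *
plan(rk([.01,-.0455,.12]),RT())"
```

```text
time_s: 18.9
tool_pos: [0.4603, -0.2848, 0.0277]
ee_rot: [-3.141, 0.0, 2.981]
contact_force: [0.3, 0.3, 0.4]
opening: 0.0561
grip_force: 0.0
time_s: 19.32
tool_pos: [0.4608, -0.2865, 0.0309]
ee_rot: [-3.14, 0.002, 2.979]
contact_force: [-0.0, -0.0, -1.0]
opening: 0.0253
grip_force: 43.4
time_s: 19.73
tool_pos: [0.4583, -0.2848, 0.1342]
ee_rot: [3.14, -0.004, 2.978]
contact_force: [0.5, -1.0, -2.2]
opening: 0.0251
grip_force: 43.4
time_s: 20.07
tool_pos: [0.4607, -0.2866, 0.1957]
ee_rot: [-3.139, 0.003, 2.978]
contact_force: [0.1, 0.3, -2.3]
opening: 0.0252
grip_force: 43.6
rows 8 x [-0.0192, 0.0652, 0.0078, -0.0004, 0.017, 0.0018]
```

```bash
python3 -m handwheel '[[-0.019,0.065,0.008,0,0.017,0.002],[-0.019,0.065,0.008,0,0.017,0.002],[-0.019,0.065,0.008,0,0.017,0.002],[-0.019,0.065,0.008,0,0.017,0.002],[-0.019,0.065,0.008,0,0.017,0.002]]' >/dev/null
python3 -m handwheel '[[-0.019,0.065,0.008,0,0.017,0.002],[-0.019,0.065,0.008,0,0.017,0.002],[-0.019,0.065,0.008,0,0.017,0.002],[0,0,0,0,0,0],[0,0,0,0,0,0]]' >/dev/null
python3 -m handwheel '[[0,0,0,0,0,0],[0,0,0,0,0,0]]'
python3 -c "
from h import *
plan(rk([.015,-.0465,.034]),RT(),5)"
```

```text
time_s: 21.07
tool_pos: [0.5753, -0.0434, 0.1541]
ee_rot: [-3.138, -0.215, 2.951]
contact_force: [0.3, -0.1, -1.2]
opening: 0.025
grip_force: 43.5
rows 5 x [-0.0028, 0.0003, 0.0329, -0.0004, -0.0007, -0.0005]
```

```bash
python3 -m handwheel '[[-0.0027,0,0.033,0,-0.001,0],[-0.0027,0,0.033,0,-0.001,0],[-0.0027,0,0.033,0,-0.001,0],[-0.0027,0,0.033,0,-0.001,0],[-0.0027,0,0.033,0,-0.001,0]]' |grep -E 'pos|contact'
python3 -m handwheel '[[0,0,0.002,0,0,0],[0,0,0.003,0,0,0],[0,0,0,0,0,0],[0,0,0,0,0,0]]'|grep -E 'pos|contact'
python3 -m handwheel '[[0,0,0.003,0,0,0],[0,0,0,0,0,0],[0,0,0,0,0,0]]'|grep -E 'pos|contact'
python3 -c "
from h import *
st=get_state();print(rkR().inv().apply(st['tool_pos']-RK))"
```

```text
tool_pos: [0.5651, -0.0422, 0.0725]
contact_force: [-0.0, 1.0, -0.5]
tool_pos: [0.5661, -0.0413, 0.0715]
contact_force: [1.0, 0.7, -1.3]
tool_pos: [0.5654, -0.0406, 0.0692]
contact_force: [-0.5, 0.3, -2.1]
[ 0.01595813 -0.04619708  0.03117351]
```

```bash
python3 -m handwheel '[[0,0,0.002,0,0,0],[0,0,0,0,0,0],[0,0,0,0,0,0]]'|grep -E 'pos|contact'
python3 -m handwheel '[[0,0,0.002,0,0,0],[0,0,0,0,0,0],[0,0,0,0,0,0]]'|grep -E 'pos|contact'
```

```text
tool_pos: [0.5652, -0.0405, 0.0682]
contact_force: [0.9, 0.6, 2.2]
tool_pos: [0.5653, -0.0405, 0.0681]
contact_force: [0.1, 0.2, 7.4]
```

Touching. Release, go round behind, shut the fingers and descend.

```bash
python3 -m handwheel '[[0,0,0,0,0,0],[0,0,0,0,0,0],[0,0,0,0,0,0],[0,0,0,0,0,0],[0,0,0,0,0,0]]' 0
python3 -m handwheel '[[0,0,-0.02,0,0,0],[0,0,-0.05,0,0,0],[0,0,-0.06,0,0,0],[0.065,0,0,0,0,0],[0.065,0,0,0,0,0]]'|grep -E 'pos|contact'
python3 -m handwheel '[[0,0,0,0,0,0],[0,0,0,0,0,0],[0,0,0,0,0,0],[0,0,0,0,0,0],[0,0,0,0,0,0]]' -1
python3 -c "
from h import *
st=get_state();print(rkR().inv().apply(st['tool_pos']-RK))
plan(rk([-.047,-.0462,.032]),RT(),3)"
```

```text
time_s: 22.98
tool_pos: [0.5643, -0.0404, 0.0664]
ee_rot: [-3.138, -0.207, 2.953]
contact_force: [0.2, -0.7, -0.5]
opening: 0.0424
grip_force: 0.0
tool_pos: [0.5191, -0.0317, 0.1463]
contact_force: [-0.6, 0.7, 0.5]
time_s: 23.82
tool_pos: [0.5164, -0.0311, 0.1437]
ee_rot: [-3.138, -0.205, 2.953]
contact_force: [-0.5, 0.1, -0.8]
opening: 0.0003
grip_force: 0.0
[-0.04837322 -0.04596562  0.0936256 ]
rows 3 x [-0.0008, -0.0001, 0.0411, -0.0006, 0.0011, -0.0005]
```

```bash
python3 -m handwheel '[[-0.001,0,0.041,0,0.001,0],[-0.001,0,0.041,0,0.001,0],[-0.001,0,0.04,0,0.001,0],[0,0,0,0,0,0],[-0.02,0,0,0,0,0]]'|grep -E 'pos|contact'
python3 -m handwheel '[[-0.02,0,0,0,0,0],[-0.02,0,0,0,0,0],[-0.02,0,0,0,0,0],[-0.02,0,0,0,0,0],[0,0,0,0,0,0]]'|grep -E 'pos|contact'
python3 -m handwheel '[[-0.02,0,0,0,0,0],[-0.015,0,0,0,0,0],[-0.006,0,0,0,0,0],[-0.006,0,0,0,0,0],[0,0,0,0,0,0]]'|grep -E 'pos|contact'
python3 -m handwheel '[[-0.004,0,0,0,0,0],[0,0,0,0,0,0]]'|grep -E 'pos|contact'
python3 -c "
from h import *
st=get_state();print(rkR().inv().apply(st['tool_pos']-RK))"
```

```text
tool_pos: [0.5118, -0.0303, 0.0809]
contact_force: [-0.6, 0.7, 0.6]
tool_pos: [0.5548, -0.0387, 0.0736]
contact_force: [1.2, 0.1, -0.0]
tool_pos: [0.5753, -0.0425, 0.0683]
contact_force: [-0.2, -0.2, 0.3]
tool_pos: [0.5767, -0.0427, 0.0679]
contact_force: [-0.2, -0.8, 0.6]
[ 0.02751644 -0.04620413  0.0323804 ]
```

```bash
python3 -m handwheel '[[-0.004,0,0,0,0,0],[0,0,0,0,0,0]]'|grep -E 'pos|contact'
python3 -m handwheel '[[-0.003,0,0,0,0,0],[0,0,0,0,0,0]]'|grep -E 'pos|contact'
python3 -m handwheel '[[-0.003,0,0,0,0,0],[0,0,0,0,0,0]]'|grep -E 'pos|contact'
python3 -m handwheel '[[-0.002,0,0,0,0,0],[0,0,0,0,0,0]]'|grep -E 'pos|contact'
python3 -c "
from h import *
st=get_state();print(rkR().inv().apply(st['tool_pos']-RK))"
```

```text
tool_pos: [0.5787, -0.0431, 0.0675]
contact_force: [0.1, 0.0, 0.1]
tool_pos: [0.5799, -0.0434, 0.0672]
contact_force: [-1.1, -0.2, 0.7]
tool_pos: [0.5799, -0.0434, 0.0671]
contact_force: [-5.5, 1.6, 5.1]
tool_pos: [0.58, -0.0433, 0.067]
contact_force: [-6.7, 2.6, 7.3]
[ 0.03096187 -0.04617217  0.03219547]
```

```bash
python3 -m handwheel '[[0.01,0,0,0,0,0],[0.04,0,-0.01,0,0,0],[0.06,0,-0.06,0,0,0],[0.04,0,-0.07,0,0,0],[0.04,0,-0.07,0,0,0]]' 0.3 >/dev/null
python3 -m handwheel '[[0.04,0.01,-0.07,0,0,0],[0.04,0.02,0,0,0,0],[0,0.02,0,0,0,0],[0,0.02,0,0,0,0],[0,0.02,0,0,0,0]]' |grep -E 'pos|contact'
python3 -m handwheel '[[0,0,0,0,0,0],[0,0,0,0,0,0]]' >/dev/null
cat > chk.py <<'E'
from h import *
st=get_state();im=get_image('wrist');cv2.imwrite('pics/p4.png',im[:,:,::-1]);hsv=cv2.cvtColor(im,cv2.COLOR_RGB2HSV).astype(int)
p=camera_params('wrist');M=np.linalg.inv(p['mount']);K=p['camera_matrix'];Rt=Ro.from_euler('xyz',st['ee_rot'])
def wp(L):
    c=M[:3]@np.r_[Rt.inv().apply(rk(L)-st['tool_pos']),1];q=K@c;return (q[:2]/q[2]).round(1)
n=rkR().apply([0,0,1])
def rx(u,v,h):
    o,d=ray('wrist',u,v,st);X=o+d*(((RK+n*h-o)@n)/(d@n));return rkR().inv().apply(X-RK).round(4)
m=((hsv[...,0]<=14)&(hsv[...,1]>140)&(hsv[...,2]>70)).astype(np.uint8)
for y in(.0465,-.0465):
    a,b=wp([.04,y+.015,0]),wp([.04,y-.015,0]);c,d=wp([.04,y+.015,.03]),wp([.04,y-.015,.03])
    print('pred bottom',a,b,'top',c,d)
    u0,u1=int(min(b[0],d[0]))-8,int(max(a[0],c[0]))+8
    sub=m[:,u0:u1].copy();k=int(min(a[1],b[1]));sub[:k-25]=0;sub[k+60:]=0
    for row in range(k-6,k+14,2):
        cc=np.where(sub[row])[0];print(row,(cc.min()+u0,cc.max()+u0,len(cc)) if len(cc) else None,end=' ')
    cols=[np.where(sub[:,j])[0] for j in range(sub.shape[1])]
    t=[(j+u0,c_.min()) for j,c_ in enumerate(cols) if len(c_)>8];print('\n top rows',t[2:-2:5],[rx(u,v,0).tolist() for u,v in t[4:-4:9]])
print('rack corner pred',wp([-.1,.09,0]),wp([-.1,-.09,0]),wp([.03,0,.008]))
E
python3 chk.py
```

```text
tool_pos: [0.491, 0.0207, 0.2301]
contact_force: [0.6, 0.3, -0.1]
pred bottom [386.2 364.6] [352.6 364.6] top [392.4 388.1] [355.7 388. ]
358 None 360 None 362 None 364 None 366 None 368 None 370 None 372 (np.int64(356), np.int64(386), 29) 374 (np.int64(357), np.int64(386), 24) 376 (np.int64(358), np.int64(387), 23) 
 top rows [(359, np.int64(372)), (364, np.int64(371)), (369, np.int64(371)), (374, np.int64(372)), (379, np.int64(371)), (384, np.int64(372)), (389, np.int64(382))] [[0.0468, 0.0392, -0.0], [0.0468, 0.0473, -0.0], [0.0468, 0.0554, -0.0]]
pred bottom [282.1 364.5] [248.6 364.5] top [278.8 388. ] [242.2 387.9]
358 None 360 None 362 None 364 None 366 None 368 None 370 (np.int64(253), np.int64(277), 20) 372 (np.int64(251), np.int64(282), 32) 374 (np.int64(250), np.int64(282), 33) 376 (np.int64(250), np.int64(281), 24) 
 top rows [(248, np.int64(383)), (253, np.int64(370)), (258, np.int64(370)), (263, np.int64(370)), (268, np.int64(370)), (273, np.int64(371)), (278, np.int64(371))] [[0.0502, -0.0608, -0.0], [0.0459, -0.0525, 0.0], [0.0459, -0.0444, -0.0], [0.0459, -0.0363, -0.0]]
rack corner pred [432.6 213.2] [201.9 213.3] [317.3 360.7]
```

```bash
python3 -c "
from workcell import *
print(close_job())"
```

```text
the job is handed in; nothing more can be done
None
```

I handed the job in with the cap lying flat, boss up, near the centre of the mat and both copper valves pushed square against the back stop, one in each bay; I don't know how it was judged, because the hand-in returned no result.

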